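# Open the latched guard gate of the honing machine

### The job

Open the guard of the honing machine: by its red thumb tab, lift the latch bar out of the hooded catch on the post, feeling for the gap between lip and hood so that the bar is never forced against the catch, and swing the gate wide open until it stands about square to the guard's front. Then let the bar down by hand onto its rest, not dropping it, and let go. Leave everything else on the bench alone.

Things in the scene. Friction and masses are not known exactly. Their poses are not given: they have to be found in the camera images.
- guard: Fixed plywood guard box round the honing machine, 300 wide, 235 deep, walls 165 high, open above (all mm). Origin on the bench, middle of its front; x points into the box, y left, z up. Front faces of gate and posts lie at x = 0. Latch post: y -150 to -110, 198 high. Hinge post: y 116 to 150. Nothing else in it is above 165.
- gate (a joint): Gate hinge angle (rad): 0 shut, 1.571 square to the front; grows as the free (-y) edge swings out to the guard's -x, clockwise from above; stop at 1.75. Wooden frame with clear panel, 206 mm wide, 16 thick, top edge at 165, 0.55 kg, light friction, stays where left. A sprung buffer (3 N, gives 5 mm inwards) pushes it out until the bar bears on the catch's lip, at about 0.01: there it is rigid outwards.
- gate_hinge (a point): Point on the gate's vertical hinge axis, at x 0, y 108, z 145 mm of the guard. Its frame turns with the gate: x is the gate's inward normal, -y points along the gate to its free edge.
- latch (a joint): Latch bar angle about its pivot (rad): 0 resting level on the staple on the gate, grows as the catch end is lifted, limit 0.19. Held at the tab it weighs about 2 N, and falls back when let go; swings freely.
- latch_pivot (a point): Centre of the latch bar on its pivot axis, which is the gate's normal (point x). On the gate, 60 mm from the hinge axis towards the free edge, 8 mm in front of the gate's face, 145 mm above the bench.
- bar: Latch bar, dark steel 210 x 8 (gate normal) x 16 mm (high), 0.24 kg with its tab, a red plate. Origin on the pivot axis at the gate's front face; -y points to the catch end, which is 192 mm from the pivot. The bar's middle lies 8 mm in front of the face (x = -8). When shut, its end stands in the catch, 168 to 182 mm from the pivot.
- catch_post (a point): Fixed point where the resting bar's centre line crosses the catch, 175 mm from the pivot. The brass catch is a C open to the front: an upright lip before the bar and a hood 20 mm above the lip's top, 18 mm deep; the bar (16 high) must leave between them, with 2 to 3 mm play. It sits on slotted holes at an unmeasured height: lip top 4 to 26 mm above the resting bar's underside.
- thumb_tab (a point): Grip point of the red thumb tab, an upright plate on the bar, 10 mm thick (gate normal) x 26 mm wide with rounded top. It lies 130 mm from the pivot towards the catch and 52 mm above the bar's centre line: 197 mm above the bench at rest. The tab rises to 216 mm; pads across its two flat faces have free room above 168 mm on both sides. Its frame is the bar's.
- gouge_a: Wood-carving gouge with a pale wooden handle, about 235 mm long, lying on the roundel. Not to be moved.
- gouge_b: Narrow carving gouge with a brown wooden handle, about 220 mm long, lying on the roundel. Not to be moved.
- apple: Yellow-green apple, 70 mm across, standing on the carved roundel (a fixed wooden disc 340 mm across, 28 mm high, on the left). Not to be moved.
- mallet: Carver's round mallet, 82 mm across and 228 mm tall, standing head down on the bench on the right. Not to be moved.
- slipstone: Grey-brown sharpening stone, 110 x 45 x 14 mm, lying on the right. Not to be moved.
- bench_dog: Yellow plastic bench dog, 52 mm long, 31 mm high, standing on the right. Not to be moved.
- rosette: Carved wooden rosette, 76 mm across, 14 mm thick, lying on the right. Not to be moved.
- honing_bar: Green block of honing compound, 26 x 60 x 26 mm, lying inside the guard just behind the gate's hinge half. Not to be moved.

How it is judged:
On the way, in this order (a step that is already met when the one before it is completed fails the run):
1. the bar is lifted in its catch with the gate still shut (value of joint latch above 0.02 rad and value of joint gate below 0.04 rad).
2. the gate is drawn clear of the catch (value of joint gate above 0.15 rad).
3. the gate is swung wide open (value of joint gate above 1.4 rad), for 0.2 s.
At the end, for the whole second after the job is handed in: The gate stands open at 1.4 rad (80 degrees) or more and at rest, and the latch bar is let go and lies down on its rest (latch angle under 0.02 rad) (value of joint gate above 1.4 rad and value of joint latch below 0.02 rad and velocity of joint gate between -0.05 and 0.05 rad/s); the robot touches nothing.
It fails at once if the latch bar is forced against its catch (more than 15 N) (contact force between bar and guard above 15 N).
It fails at once if the latch bar is dropped (falls faster than 1.5 rad/s) (velocity of joint latch below -1.5 rad/s).
It fails at once if something else on the bench is moved (more than 20 mm) (distance of any of gouge_a, gouge_b, apple, mallet, slipstone, bench_dog, rosette, honing_bar from where it was at the start of the episode above 0.02 m).
It also fails if it takes over 72 s, if anything falls off the work surface, if the arm or the gripper's body presses on something with over 40 N, if the wrist force passes 120 N, or if a joint passes its speed limit or range.

### The arm

A 6-joint arm with a two-finger parallel gripper is mounted at the origin on the work surface. World frame = base frame: x ahead of the robot, y to its left, z up, the work surface at z = 0. Lengths are in m, angles in rad, forces in N, time in s.
With the tool pointing down it reaches from about 0.35 to 0.775 m from the base axis. Payload 5.5 kg.
Tool frame: the origin (TCP) lies midway between the tips of the shut fingers; the grasp point (between the pads) lies 19 mm behind it; z points along the fingers, y is the line along which they close (so a half turn about z gives the same grasp; the last joint's range is limited). The gripper opens to 85 mm and grips with 20 to 120 N. Pads are 22 mm wide; open, the fingers measure 114 mm over their backs; the gripper's body (76 mm by 85 mm) begins 54 mm behind the grasp point. The pads swing forward as they close: fully open they stand 13 mm farther back than shut.
Start: joints at [1.134, 0.313, 0.046, 1.304, 0, 1.431], TCP at [0.168, 0.55, 0.231] pointing down, gripper open.
Joint ranges: [-2.76, 2.76], [-0.86, 1.69], [-1.03, 1.26], [-2.2, 2.34], [-1.47, 1.5], [-3.14, 3.14]. Speed limits (rad/s): [2.57, 2.57, 3.14, 3.14, 3.14, 3.14].

### API

Orientations are given as a unit quaternion [w, x, y, z].
In Python, from workcell import env gives the robot as it stands.
- The arm moves only by the tool move_arm, never from a script. Its argument "targets" is a list of rows, each a list of 3 entries, a list of its own where there are three numbers: the shift along the tool's x, y, z in mm, then the turn, a rotation vector about the tool's x, y, z in units of 10 degrees (1.0 is 10 degrees), then the closure, from -1 (fully open) to 1 (shut). In form: [[[dx, dy, dz], [ax, ay, az], gripper], ...]. A call has 1 to 5 rows; each row is the pose to reach, as a shift and turn from the pose commanded when the call began, along the tool's axes at that moment; what a row does not reach only later rows make up. A row lasts 1/8 s, in which the tool goes at most 62.5 mm and 10.7 degrees, less where a joint would pass 70% of its speed; a pose out of reach is approached as far as the arm can. A call with a gripper value outside its range is refused whole. The fingers move at their own pace and stop on an object; "squeeze" is the grip in N (left out, the last holds). Time passes only in rows, so rows that repeat a pose let the fingers close. It gives the time, the measured TCP pose, the force, the opening and the grip force at its end, in the units of the state.
- env.get_state(): the state, without advancing time (a new reading comes with each control period).
- env.read_camera(name): name is "side" or "top" or "wrist"; returns a dict with "pixels" (420x560x3 uint8, red, green, blue), "fovy" (degrees; the focal length in pixels is half the picture's height over the tangent of half this angle, whatever the lens; pixels are square), "cx", "cy" (the principal point, pixels), "extrinsics" (4x4, takes a point from world to camera coordinates); the wrist camera has in their place "mount" (4x4, takes a point from camera to tool coordinates, whose origin is the TCP and whose axes are the flange's). Camera axes: x right, y up, looking along -z (the intrinsics and any distortion apply to the point x, -y, -z); pixel columns grow to the right and rows downward; lengths in m; the calibration is good to about 2 mm. A picture is of the moment at which its call begins: read the wrist's pose just before it. There is no depth.
- env.hand_in(): hands the job in; it is judged then, once.
Trained networks look in a picture, given as the dict that the camera call returned (one of the last four; its "shot" number tells which), for a name from the list of things; names that differ only in an ending like _2 or _b are one class to them, and where a whole thing is asked for, a point or a joint stands for the part that bears it (a point fixed in the world has none). Each returns a list of dicts, best first, with "confidence" (0 to 1); they miss things now and then, are a little off and sometimes report something else, mostly with a low value. They report only what shows in the picture. A call takes as long as a camera call.
- env.spot_in(thing, picture): "centre" ([x, y, z] in m, in world coordinates, good to about 4 mm: the middle of the surface that is visible of it).
- env.regions_of(thing, picture): "mask" (420x560 bool, what is visible of it).
- env.landmark_of(thing, picture): "centre" ([x, y, z] in m, in world coordinates, good to about 4 mm: a listed point, or the origin of a listed thing).
The state is a dict: "clock": time; "joint_pos": joint angles; "qvel": joint speeds; "tau": joint torques, N m; "tcp_pos": TCP position; "orientation": TCP orientation; "wrist_force": force on the tool from outside, world axes, zero at the start; "ft_torque": the same for the moment, N m; "finger_gap": finger opening in m; "grip_force": force on a finger pad.
Only numpy, scipy, OpenCV 4.12 (cv2) and the standard library are available. Lean on these libraries where they do the work, as an engineer would, in place of code of your own. Each camera call takes 0.05 s, during which the arm holds its last target. There are 200 camera calls.

## Working session

There is one attempt and no reset: what is moved stays moved. The work goes in short steps, Python scripts to look and compute and a tool call to move; the robot and the scene stay as the last step left them, time stands still between calls to the robot, and variables do not carry over. Pictures are saved under pics/ and viewed, at most 10 in all, crops included, and the job is handed in when it is done.

Besides the shell and the picture viewer there is one more tool, called after "Request:" in YAML: its name, and indented under it one key for each argument. move_arm: Moves the arm, as the interface text tells. Its arguments: {"type":"object","properties":{"targets":{"type":"array","items":{"type":"array"}},"squeeze":{"type":"number"}},"required":["targets"]}

```bash
mkdir -p pics; cat > look.py <<'E'
from workcell import env
import cv2, numpy as np
def snap(n,fn):
    p=env.read_camera(n); cv2.imwrite(fn,cv2.cvtColor(p['pixels'],cv2.COLOR_RGB2BGR)); return p
E
python3 - <<'E'
from look import *
s=env.get_state(); print(s['tcp_pos'],s['orientation'],s['clock'])
ims=[]
for n in ['side','top','wrist']:
    p=snap(n,f'pics/{n}0.png'); ims.append(p['pixels'])
    print(n,p['fovy'],p.get('extrinsics',p.get('mount')))
    for t in ['thumb_tab','gate_hinge','latch_pivot','catch_post','guard','bar','mallet','apple']:
        r=env.landmark_of(t,p)
        print(t,[(np.round(d['centre'],4).tolist(),round(d['confidence'],2)) for d in r[:2]])
a=cv2.resize(np.vstack(ims[:2]),(0,0),fx=.71,fy=.71)
cv2.imwrite('pics/a.png',cv2.cvtColor(a,cv2.COLOR_RGB2BGR))
E
```

```text
[0.16795899 0.54938822 0.23040902] [-2.56205821e-04  1.47862933e-01  9.89007442e-01 -8.75207687e-04] 0.0
side 55.78013304589118 [[ 0.73156185 -0.68169179  0.01065691 -0.39487576]
 [ 0.41237794  0.45488543  0.78931849 -0.3112318 ]
 [-0.54291961 -0.57304062  0.61389148 -0.97146157]
 [ 0.          0.          0.          1.        ]]
thumb_tab [([0.6265, -0.0246, 0.1951], 0.73)]
gate_hinge [([0.603, 0.1677, 0.1438], 0.93)]
latch_pivot [([0.6086, 0.1087, 0.1437], 0.59), ([0.4601, 0.5137, 0.0319], 0.42)]
catch_post [([0.6382, -0.0663, 0.1445], 0.57)]
guard [([0.6228, 0.0676, -0.0046], 0.73)]
bar [([0.6136, 0.1124, 0.1422], 0.78)]
mallet [([0.6004, -0.4405, -0.0023], 0.76)]
apple [([0.5503, 0.3761, 0.0251], 0.74)]
top 44.23741256034508 [[-0.02452496 -0.99965643 -0.00924917  0.013587  ]
 [ 0.98460024 -0.02575543  0.17291334 -0.52614326]
 [-0.17309215 -0.00486604  0.98489361 -1.56261277]
 [ 0.          0.          0.          1.        ]]
thumb_tab [([0.6292, -0.0202, 0.1956], 0.79)]
gate_hinge [([0.6073, 0.1694, 0.1477], 0.65)]
latch_pivot [([0.6, 0.1117, 0.1444], 0.51)]
catch_post [([0.6386, -0.0627, 0.1438], 0.88)]
guard [([0.6193, 0.0628, -0.0009], 0.65), ([0.6039, -0.4442, -0.0007], 0.28)]
bar [([0.6137, 0.1076, 0.1426], 0.53)]
mallet [([0.6043, -0.44, 0.0001], 0.8), ([0.4855, -0.3513, -0.0016], 0.17)]
apple [([0.5519, 0.3772, 0.0255], 0.77)]
wrist 58.34677721193982 [[-1.09499877e-03  9.61862620e-01  2.73530803e-01  6.92692148e-02]
 [ 9.99999399e-01  1.06853017e-03  2.45745189e-04 -3.34443405e-04]
 [-5.59028041e-05  2.73530908e-01 -9.61863212e-01 -1.43285961e-01]
 [ 0.00000000e+00  0.00000000e+00  0.00000000e+00  1.00000000e+00]]
thumb_tab []
gate_hinge []
latch_pivot []
catch_post []
guard []
bar []
mallet []
apple []
```

View pics/a.png

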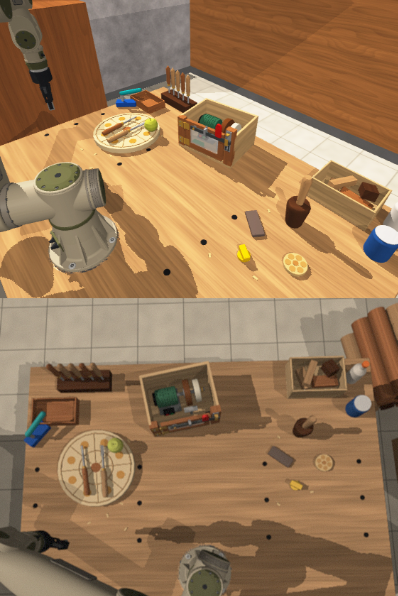

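```bash
cat >> look.py <<'E'
from scipy.spatial.transform import Rotation as R
def tool_R(yaw,tilt=0):   # tool y at angle yaw, z down; tilt about tool y
    y=np.array([np.cos(yaw),np.sin(yaw),0]); z=np.array([0,0,-1.]); x=np.cross(y,z)
    return R.from_matrix(np.c_[x,y,z])*R.from_euler('y',tilt)
def plan(pos,yaw,tilt=0):
    s=env.get_state(); q=s['orientation']; r=R.from_quat([q[1],q[2],q[3],q[0]])
    d=r.inv().apply(np.array(pos)-s['tcp_pos'])*1000; a=np.degrees((r.inv()*tool_R(yaw,tilt)).as_rotvec())/10
    print('shift',np.round(d,1),'rot',np.round(a,3))
E
python3 - <<'E'
from look import *
plan([.61,-.022,.33],.153+np.pi)
E
```

```text
shift [-589.7 -417.7  -98.7] rot [  0.      0.    -11.577]
```

Request:
move_arm:
  targets:
    - [[0, 0, -50], [0, 0, -1], -1]
    - [[-49, -35, -99], [0, 0, -2], -1]
    - [[-98, -70, -99], [0, 0, -3], -1]
    - [[-147, -105, -99], [0, 0, -4], -1]
    - [[-196, -140, -99], [0, 0, -5], -1]

```text
clock: 1.98
tcp_pos: [0.3032, 0.3744, 0.3308]
orientation: [0.001, -0.273, 0.962, 0.0]
wrist_force: [0.2, 0.9, -0.6]
finger_gap: 0.0854
grip_force: 0.0
```

```bash
python3 - <<'E'
from look import *
print(env.get_state()['tcp_pos'],env.get_state()['joint_pos']);plan([.61,-.022,.33],.153+np.pi)
E
```

```text
[0.30324776 0.37443792 0.33076669] [ 7.23311450e-01  1.19719892e-01  4.16114579e-02  1.49125123e+00
 -8.44249488e-05  1.69505107e-01]
shift [ -52.4 -498.5    0.8] rot [-4.000e-03  8.000e-03 -6.704e+00]
```

Request:
move_arm:
  targets:
    - [[-5, -50, 0], [0, 0, -1], -1]
    - [[-11, -105, 0], [0, 0, -2], -1]
    - [[-17, -160, 0], [0, 0, -3], -1]
    - [[-23, -220, 0], [0, 0, -4], -1]
    - [[-29, -280, 0], [0, 0, -5], -1]

```text
clock: 2.6
tcp_pos: [0.4635, 0.165, 0.3305]
orientation: [0.0, -0.638, 0.77, -0.0]
wrist_force: [0.4, 1.3, -0.7]
finger_gap: 0.0854
grip_force: 0.0
```

```bash
python3 - <<'E'
from look import *
print(env.get_state()['tcp_pos'],env.get_state()['joint_pos']);plan([.61,-.022,.33],.153+np.pi)
E
```

```text
[0.46349542 0.16495387 0.33053433] [ 1.78431584e-01  1.40333324e-01  6.50214303e-02  1.49465186e+00
  2.36074427e-04 -1.20492008e+00]
shift [ 156.4 -178.8    0.6] rot [-0.004  0.002 -1.951]
```

Request:
move_arm:
  targets:
    - [[35, -40, 0], [0, 0, -1], -1]
    - [[75, -85, 0], [0, 0, -1.95], -1]
    - [[115, -130, 0], [0, 0, -1.95], -1]
    - [[156, -179, 0], [0, 0, -1.95], -1]
    - [[156, -179, 0], [0, 0, -1.95], -1]

```text
clock: 3.22
tcp_pos: [0.6103, -0.0248, 0.3279]
orientation: [0.001, 0.756, -0.655, -0.001]
wrist_force: [-0.6, 0.7, -0.1]
finger_gap: 0.0853
grip_force: 0.0
```

```bash
python3 - <<'E'
from look import *
s=env.get_state(); print(s['tcp_pos'],s['joint_pos'],s['orientation'])
for n in ['wrist','side','top']:
    p=snap(n,f'pics/{n}1.png')
    for t in ['thumb_tab','gate_hinge','latch_pivot','catch_post','bar']:
        print(n,t,[(np.round(d['centre'],4).tolist(),round(d['confidence'],2)) for d in env.landmark_of(t,p)[:2]])
    print(n,'spot',[(np.round(d['centre'],4).tolist(),round(d['confidence'],2)) for d in env.spot_in('thumb_tab',p)[:2]])
E
```

```text
[ 0.61033769 -0.02484083  0.32788122] [-1.71782114e-01  3.89710140e-01  3.90095656e-01  1.57314827e+00
 -4.83037789e-04 -1.88474974e+00] [ 7.14474963e-04  7.55543559e-01 -6.55097630e-01 -7.17330562e-04]
wrist thumb_tab [([0.6292, -0.0166, 0.2001], 0.75)]
wrist gate_hinge [([0.6034, 0.1665, 0.1432], 0.59)]
wrist latch_pivot [([0.605, 0.1103, 0.1466], 0.96), ([0.6045, 0.1671, 0.144], 0.49)]
wrist catch_post [([0.6402, -0.0648, 0.1505], 0.6)]
wrist bar [([0.615, 0.1105, 0.1493], 0.67)]
wrist spot [([0.6227, -0.0105, 0.1567], 0.8)]
side thumb_tab [([0.6281, -0.0208, 0.1928], 0.57)]
side gate_hinge [([0.6023, 0.1707, 0.1429], 0.76)]
side latch_pivot [([0.6085, 0.109, 0.1449], 0.59), ([0.6406, -0.0661, 0.1436], 0.27)]
side catch_post [([0.6394, -0.068, 0.1411], 0.96)]
side bar [([0.614, 0.1111, 0.1433], 0.88)]
side spot [([0.6231, -0.0156, 0.151], 0.56)]
top thumb_tab []
top gate_hinge [([0.4469, 0.4374, 0.0249], 0.71), ([0.6041, 0.1708, 0.1489], 0.63)]
top latch_pivot [([0.6004, 0.1102, 0.1459], 0.51)]
top catch_post []
top bar [([0.6104, 0.1082, 0.1443], 0.48)]
top spot []
```

View pics/wrist1.png

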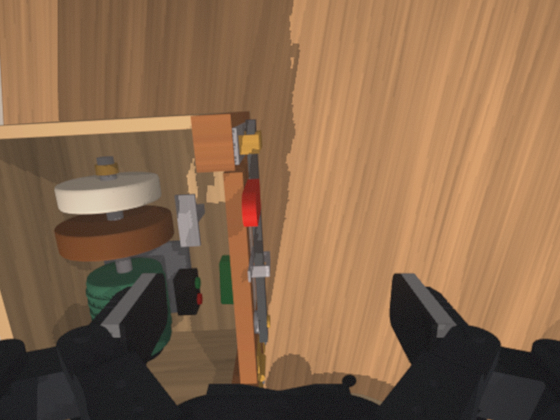

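```bash
cat >> look.py <<'E'
L=np.array([[0,108],[-8,48],[-8,-82],[-8,-127],[0,48],[0,0]])
W=np.array([[.6037,.1692],[.605,.1098],[.6282,-.0205],[.639,-.0658],[.6135,.1105],[.621,.065]])*1e3
a=L-L.mean(0); b=W-W.mean(0)
YAW=np.arctan2((a[:,0]*b[:,1]-a[:,1]*b[:,0]).sum(),(a*b).sum())
M=np.array([[np.cos(YAW),-np.sin(YAW)],[np.sin(YAW),np.cos(YAW)]]); T=W.mean(0)-M@L.mean(0)
g=lambda x,y:(M@[x,y]+T)/1e3
E
python3 - <<'E'
from look import *
print(YAW,T,np.round(L@M.T+T-W,1))
s=env.get_state();p=env.read_camera('wrist');f=210/np.tan(np.radians(p['fovy']/2))
q=s['orientation'];r=R.from_quat([q[1],q[2],q[3],q[0]])
m=env.regions_of('thumb_tab',p); m=m[0]['mask'] if m else None
mr=(p['pixels'][:,:,0]>170)&(p['pixels'][:,:,1]<50); ys,xs=np.nonzero(mr); k=(ys>150)&(ys<260); print(xs[k].min(),xs[k].max(),ys[k].min(),ys[k].max())
def proj(P):
    c=np.linalg.inv(p['mount'])@np.r_[r.inv().apply(P-s['tcp_pos']),1]
    return [round(p['cx']+f*c[0]/-c[2],1),round(p['cy']+f*c[1]/c[2],1)]
for x in(-13,-3):
  for y in (-69,-95):
    for z in (.16,.205,.216): print(x,y,z,proj(np.r_[g(x,y),z]))
print('tab',g(-8,-82)); plan([*g(-8,-82),.235],YAW+np.pi)
E
```

```text
0.18157376557490915 [622.18376149  62.90861136] [[-1.  -0.1]
 [ 0.6 -1.1]
 [ 0.9  1.3]
 [-1.8  2.4]
 [ 0.  -0.4]
 [ 1.2 -2.1]]
241 255 197 219
-13 -69 0.16 [np.float64(260.3), np.float64(204.3)]
-13 -69 0.205 [np.float64(257.5), np.float64(219.4)]
-13 -69 0.216 [np.float64(256.7), np.float64(223.9)]
-13 -95 0.16 [np.float64(258.8), np.float64(174.4)]
-13 -95 0.205 [np.float64(255.7), np.float64(185.2)]
-13 -95 0.216 [np.float64(254.8), np.float64(188.4)]
-3 -69 0.16 [np.float64(248.7), np.float64(204.7)]
-3 -69 0.205 [np.float64(244.1), np.float64(219.9)]
-3 -69 0.216 [np.float64(242.7), np.float64(224.3)]
-3 -95 0.16 [np.float64(246.9), np.float64(174.8)]
-3 -95 0.205 [np.float64(241.9), np.float64(185.7)]
-3 -95 0.216 [np.float64(240.5), np.float64(188.9)]
tab [ 0.62912265 -0.01918799]
shift [  1.2 -20.8  95.2] rot [-0.     0.001 -0.197]
```

Request:
move_arm:
  targets:
    - [[1, -23, 40], [0, 0, -0.15], 0]
    - [[1, -23, 95], [0, 0, -0.15], 0]
    - [[1, -23, 95], [0, 0, -0.15], 0.2]
    - [[1, -23, 95], [0, 0, -0.15], 0.2]
  squeeze: 20

```text
clock: 4.88
tcp_pos: [0.6323, -0.0188, 0.2377]
orientation: [-0.001, 0.766, -0.643, 0.001]
wrist_force: [0.3, 0.4, -0.1]
finger_gap: 0.0343
grip_force: 0.0
```

```bash
python3 - <<'E'
from look import *
s=env.get_state();print(s['tcp_pos'],s['finger_gap'],s['joint_pos'])
p=snap('wrist','pics/wrist2.png')
print([(np.round(d['centre'],4).tolist(),round(d['confidence'],2)) for d in env.landmark_of('thumb_tab',p)[:2]])
plan([*g(-6.5,-82),.18],.175+np.pi)
E
```

```text
[ 0.63226832 -0.018805    0.23765797] 0.03430181922173479 [-1.56606562e-01  4.25166733e-01  2.24394840e-01  1.36722317e+00
  1.27430820e-04 -1.90072887e+00]
[([0.6275, -0.0126, 0.1985], 0.79)]
shift [-0.7  3.1 59.2] rot [-0.036 -0.012 -0.01 ]
```

View pics/wrist2.png

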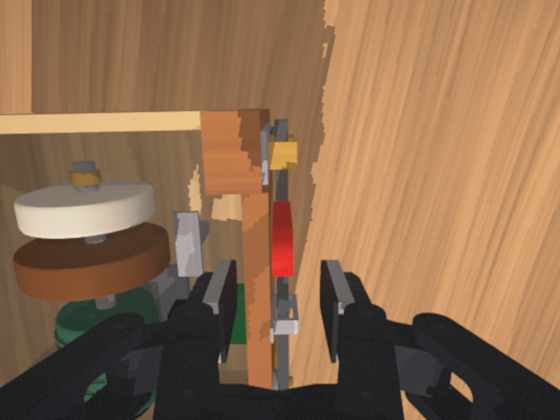

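Request:
move_arm:
  targets:
    - [[-2, 0.5, 30], [0, 0, 0], 0.2]
    - [[-2, 0.5, 58], [0, 0, 0], 0.2]
    - [[-2, 0.5, 58], [0, 0, 0], 0.2]
    - [[-2, 0.5, 58], [0, 0, 0], 0.4]
  squeeze: 20

```text
clock: 5.48
tcp_pos: [0.632, -0.017, 0.18]
orientation: [-0.001, 0.766, -0.643, 0.002]
wrist_force: [0.6, -0.1, 1.1]
finger_gap: 0.025
grip_force: 0.0
```

Request:
move_arm:
  targets:
    - [[0, 0, 0], [0, 0, 0], 0.55]
    - [[0, 0, 0], [0, 0, 0], 0.7]
    - [[0, 0, 0], [0, 0, 0], 1]
    - [[0, 0, 0], [0, 0, 0], 1]
    - [[0, 0, 0], [0, 0, 0], 1]
  squeeze: 20

```text
clock: 6.1
tcp_pos: [0.6301, -0.0171, 0.1784]
orientation: [0.0, 0.766, -0.643, 0.0]
wrist_force: [-3.4, -1.3, 5.7]
finger_gap: 0.0095
grip_force: 21.7
```

```bash
python3 - <<'E'
from look import *
s=env.get_state();print(s['clock'],s['tcp_pos'],s['finger_gap'],s['wrist_force'],s['ft_torque'])
p=snap('wrist','pics/wrist3.png')
E
```

```text
6.1 [ 0.63007661 -0.01706641  0.17840657] 0.009476997693399058 [-3.35594336 -1.25587756  5.67912236] [-0.2081352   0.65427149  0.30030918]
```

View pics/wrist3.png

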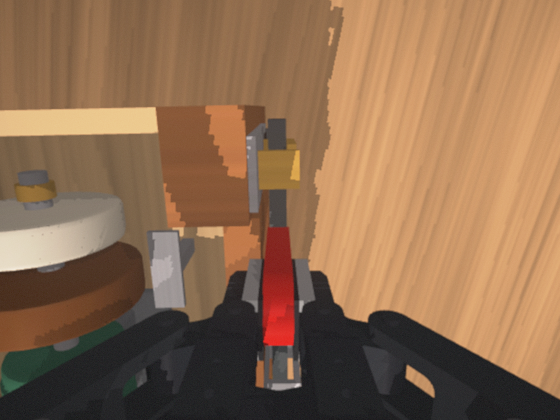

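Request:
move_arm:
  targets:
    - [[-0.3, 0, -1.3], [0, 0.06, 0], 1]
    - [[-0.7, 0, -2.6], [0, 0.115, 0], 1]
    - [[-1, 0, -3.9], [0, 0.17, 0], 1]
    - [[-1, 0, -3.9], [0, 0.17, 0], 1]
    - [[-1, 0, -3.9], [0, 0.17, 0], 1]

```text
clock: 6.78
tcp_pos: [0.6298, -0.0165, 0.1811]
orientation: [0.011, 0.766, -0.643, 0.012]
wrist_force: [-4.7, -4.6, 1.3]
finger_gap: 0.0098
grip_force: 21.1
```

```bash
cat >> look.py <<'E'
def st():
    s=env.get_state();u=np.array([np.cos(.175),np.sin(.175),0]);F=s['wrist_force']
    q=s['orientation'];r=R.from_quat([q[1],q[2],q[3],q[0]])
    print('t',s['clock'],'x_guard mm',round(u@s['tcp_pos']*1e3,2),'z',round(s['tcp_pos'][2]*1e3,2),'Fout',round(-u@F,2),'Falong',round(np.array([u[1],-u[0],0])@F,2),'Fz',round(F[2],2),'grip',round(s['grip_force'],1),'tilt',round(float(np.arcsin(r.as_matrix()[2,0])),4))
E
python3 -c "from look import *;st()"
```

```text
t 6.775 x_guard mm 617.28 z 181.08 Fout 5.43 Falong 3.69 Fz 1.31 grip 21.1 tilt 0.0312
```

Request:
move_arm:
  targets:
    - [[-0.2, 0, -1], [0, 0.04, 0], 1]
    - [[-0.5, 0, -2], [0, 0.09, 0], 1]
    - [[-0.5, 0, -2], [0, 0.09, 0], 1]
    - [[-0.5, 0, -2], [0, 0.09, 0], 1]

```text
clock: 7.28
tcp_pos: [0.6297, -0.0159, 0.1831]
orientation: [0.016, 0.765, -0.643, 0.018]
wrist_force: [-3.9, -4.7, 0.1]
finger_gap: 0.01
grip_force: 21.1
```

```bash
python3 -c "from look import *;st()"
```

```text
t 7.275 x_guard mm 617.27 z 183.08 Fout 4.62 Falong 3.91 Fz 0.07 grip 21.1 tilt 0.0469
```

Request:
move_arm:
  targets:
    - [[0.3, 0, -0.6], [0, 0, 0], 1]
    - [[0.6, 0, -1.2], [0, 0, 0], 1]
    - [[0.6, 0, -1.2], [0, 0, 0], 1]

```text
clock: 7.65
tcp_pos: [0.6296, -0.0157, 0.1836]
orientation: [0.015, 0.766, -0.643, 0.017]
wrist_force: [-3.0, -2.4, -3.4]
finger_gap: 0.01
grip_force: 20.4
```

```bash
python3 - <<'E'
from look import *
st(); p=snap('wrist','pics/wrist4.png'); q=snap('side','pics/side4.png')
a=cv2.imread('pics/wrist4.png')[90:390,180:380]; b=cv2.imread('pics/side4.png')[60:360,150:450]
x=env.get_state()['tcp_pos'];c=q['extrinsics']@np.r_[x,1];f=210/np.tan(np.radians(q['fovy']/2));u,v=int(q['cx']+f*c[0]/-c[2]),int(q['cy']+f*c[1]/c[2])
print(u,v)
b=cv2.imread('pics/side4.png')[v-45:v+55,u-50:u+50]
cv2.imwrite('pics/b.png',np.hstack([cv2.resize(a,(400,600)),cv2.resize(b,(400,600),interpolation=cv2.INTER_CUBIC)[:600]]))
E
```

```text
t 7.65 x_guard mm 617.27 z 183.64 Fout 3.4 Falong 1.85 Fz -3.39 grip 20.4 tilt 0.0451
306 182
```

View pics/b.png

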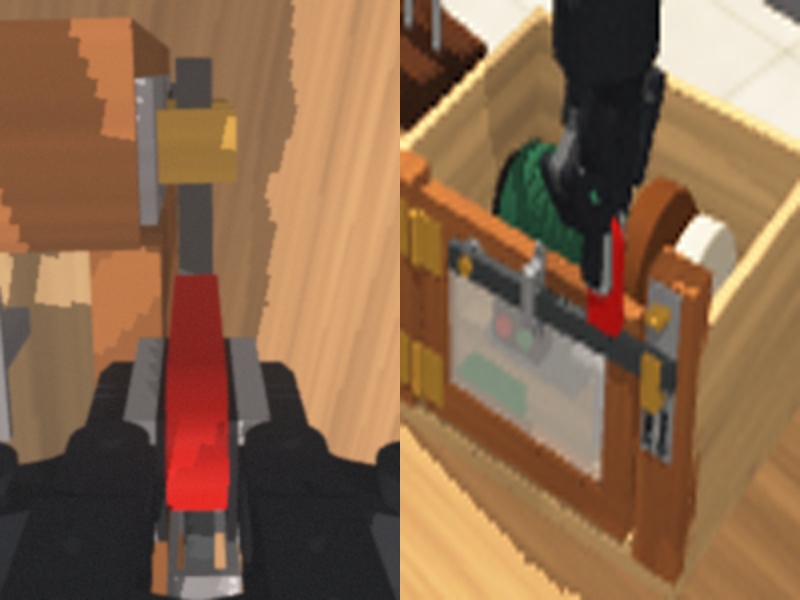

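Request:
move_arm:
  targets:
    - [[-0.3, 0, -1.3], [0, 0.06, 0], 1]
    - [[-0.6, 0, -2.6], [0, 0.115, 0], 1]
    - [[-0.7, 0, -3], [0, 0.13, 0], 1]
    - [[-0.7, 0, -3], [0, 0.13, 0], 1]

```text
clock: 8.25
tcp_pos: [0.6297, -0.0144, 0.1871]
orientation: [0.022, 0.765, -0.643, 0.026]
wrist_force: [-4.5, 0.4, -5.1]
finger_gap: 0.0103
grip_force: 20.9
```

```bash
python3 -c "from look import *;st()"
```

```text
t 8.25 x_guard mm 617.61 z 187.11 Fout 4.38 Falong -1.21 Fz -5.14 grip 20.9 tilt 0.0674
```

Request:
move_arm:
  targets:
    - [[-0.2, 0, -0.7], [0, 0.03, 0], 1]
    - [[-0.3, 0, -1.3], [0, 0.06, 0], 1]
    - [[-0.3, 0, -1.3], [0, 0.06, 0], 1]
    - [[-0.3, 0, -1.3], [0, 0.06, 0], 1]

```text
clock: 8.75
tcp_pos: [0.6297, -0.0141, 0.1884]
orientation: [0.025, 0.765, -0.643, 0.03]
wrist_force: [-4.9, 1.1, -5.7]
finger_gap: 0.0096
grip_force: 21.2
```

```bash
python3 - <<'E'
from look import *
st(); q=snap('side','pics/side5.png');q2=env.read_camera('side')
b=cv2.imread('pics/side5.png')[182-45:182+55,306-40:306+60][30:80,30:90]
cv2.imwrite('pics/c.png',cv2.resize(b,(720,600),interpolation=cv2.INTER_CUBIC))
E
```

```text
t 8.75 x_guard mm 617.68 z 188.38 Fout 4.63 Falong -1.94 Fz -5.7 grip 21.2 tilt 0.0777
```

View pics/c.png

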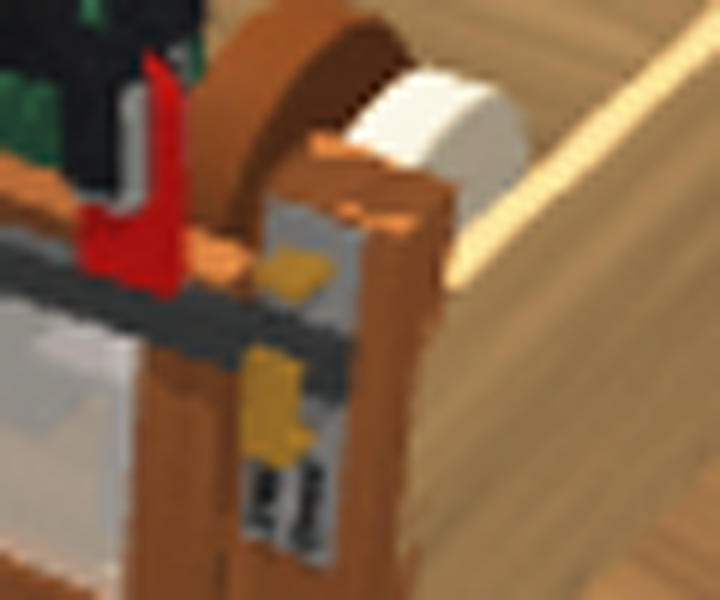

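Request:
move_arm:
  targets:
    - [[-0.1, 0, -0.7], [0, 0.03, 0], 1]
    - [[-0.3, 0, -1.4], [0, 0.06, 0], 1]
    - [[-0.4, 0, -2.1], [0, 0.1, 0], 1]
    - [[-0.4, 0, -2.1], [0, 0.1, 0], 1]
    - [[-0.4, 0, -2.1], [0, 0.1, 0], 1]

```text
clock: 9.48
tcp_pos: [0.6296, -0.0133, 0.1904]
orientation: [0.031, 0.765, -0.642, 0.036]
wrist_force: [-4.5, 1.5, -5.5]
finger_gap: 0.01
grip_force: 21.2
```

```bash
python3 -c "from look import *;st()"
```

```text
t 9.475 x_guard mm 617.68 z 190.44 Fout 4.15 Falong -2.22 Fz -5.45 grip 21.2 tilt 0.0948
```

Request:
move_arm:
  targets:
    - [[0, 1, 0], [0, 0, 0], 1]
    - [[0, 2, 0], [0, 0, 0], 1]
    - [[0, 2, 0], [0, 0, 0], 1]

```text
clock: 9.85
tcp_pos: [0.6291, -0.0134, 0.1905]
orientation: [0.03, 0.765, -0.642, 0.037]
wrist_force: [1.4, 5.5, -9.0]
finger_gap: 0.0096
grip_force: 19.5
```

```bash
python3 -c "from look import *;st()"
```

```text
t 9.85 x_guard mm 617.14 z 190.47 Fout -2.31 Falong -5.22 Fz -8.97 grip 19.5 tilt 0.0946
```

Request:
move_arm:
  targets:
    - [[0, -0.4, 0], [0, 0, 0], 1]
    - [[-0.1, -0.4, -0.6], [0, 0.03, 0], 1]
    - [[-0.3, -0.4, -1.2], [0, 0.055, 0], 1]
    - [[-0.3, -0.4, -1.2], [0, 0.055, 0], 1]

```text
clock: 10.35
tcp_pos: [0.629, -0.0131, 0.1916]
orientation: [0.033, 0.765, -0.642, 0.04]
wrist_force: [0.7, 5.0, -9.6]
finger_gap: 0.0096
grip_force: 19.4
```

```bash
python3 -c "from look import *;st()"
```

```text
t 10.35 x_guard mm 617.14 z 191.64 Fout -1.6 Falong -4.84 Fz -9.63 grip 19.4 tilt 0.1044
```

Request:
move_arm:
  targets:
    - [[-0.5, 0, 0], [0, 0, 0], 1]
    - [[-1, 0, -0.4], [0, 0.015, 0], 1]
    - [[-1.2, 0, -0.8], [0, 0.03, 0], 1]
    - [[-1.2, 0, -0.8], [0, 0.03, 0], 1]

```text
clock: 10.85
tcp_pos: [0.6289, -0.0126, 0.1927]
orientation: [0.035, 0.765, -0.642, 0.043]
wrist_force: [3.9, 4.1, -9.5]
finger_gap: 0.0103
grip_force: 19.6
```

```bash
python3 -c "from look import *;st()"
```

```text
t 10.85 x_guard mm 617.05 z 192.7 Fout -4.51 Falong -3.33 Fz -9.53 grip 19.6 tilt 0.1112
```

Request:
move_arm:
  targets:
    - [[-0.2, -0.6, 0], [0, 0, 0], 1]
    - [[-0.4, -0.6, -0.5], [0, 0.02, 0], 1]
    - [[-0.6, -0.6, -1], [0, 0.04, 0], 1]
    - [[-0.6, -0.6, -1], [0, 0.04, 0], 1]

```text
clock: 11.35
tcp_pos: [0.6288, -0.0121, 0.1938]
orientation: [0.038, 0.764, -0.642, 0.046]
wrist_force: [2.7, 1.3, -8.0]
finger_gap: 0.0096
grip_force: 19.8
```

```bash
python3 -c "from look import *;st()"
```

```text
t 11.35 x_guard mm 617.04 z 193.81 Fout -2.91 Falong -0.81 Fz -7.95 grip 19.8 tilt 0.1187
```

Request:
move_arm:
  targets:
    - [[-0.1, 0, -0.4], [0, 0.02, 0], 1]
    - [[-0.3, 0, -0.8], [0, 0.035, 0], 1]
    - [[-0.3, 0, -0.8], [0, 0.035, 0], 1]

```text
clock: 11.72
tcp_pos: [0.6287, -0.0118, 0.1946]
orientation: [0.04, 0.764, -0.642, 0.048]
wrist_force: [3.1, -1.3, -6.9]
finger_gap: 0.0098
grip_force: 19.8
```

```bash
python3 -c "from look import *;st()"
```

```text
t 11.725 x_guard mm 617.02 z 194.56 Fout -2.86 Falong 1.82 Fz -6.92 grip 19.8 tilt 0.1248
```

Request:
move_arm:
  targets:
    - [[0, 0, -0.4], [0, 0.02, 0], 1]
    - [[0, 0, -0.8], [0, 0.035, 0], 1]
    - [[0, 0, -0.8], [0, 0.035, 0], 1]

```text
clock: 12.1
tcp_pos: [0.6285, -0.0115, 0.1953]
orientation: [0.042, 0.764, -0.642, 0.05]
wrist_force: [1.8, -1.2, -7.0]
finger_gap: 0.0098
grip_force: 19.6
```

```bash
python3 - <<'E'
from look import *
st(); q=snap('side','pics/side6.png')
b=cv2.imread('pics/side6.png')[182-45:182+55,306-40:306+60][30:80,30:90]
cv2.imwrite('pics/d.png',cv2.resize(b,(720,600),interpolation=cv2.INTER_CUBIC))
E
```

```text
t 12.1 x_guard mm 616.91 z 195.3 Fout -1.53 Falong 1.46 Fz -6.99 grip 19.6 tilt 0.1305
```

View pics/d.png

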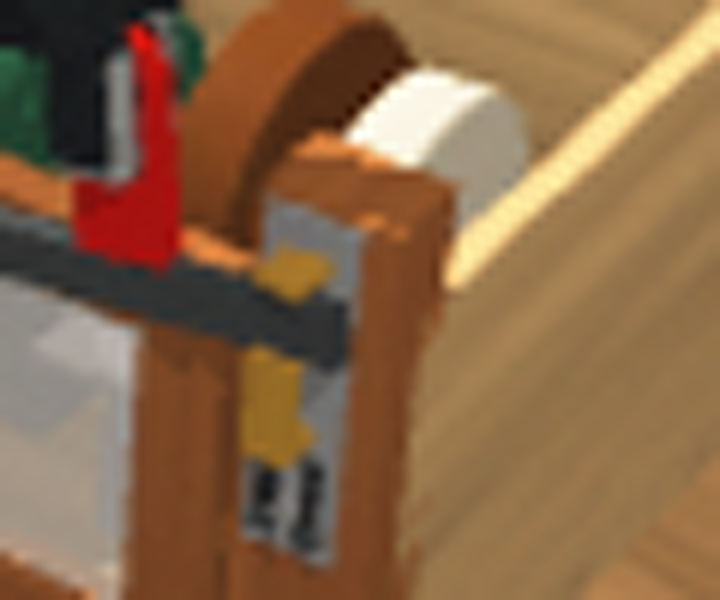

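Request:
move_arm:
  targets:
    - [[0, 0, -0.4], [0, 0.02, 0], 1]
    - [[0, 0, -0.7], [0, 0.03, 0], 1]
    - [[0, 0, -0.7], [0, 0.03, 0], 1]

```text
clock: 12.52
tcp_pos: [0.6282, -0.0113, 0.1958]
orientation: [0.044, 0.764, -0.642, 0.052]
wrist_force: [0.4, -1.4, -4.2]
finger_gap: 0.0099
grip_force: 19.4
```

```bash
python3 -c "from look import *;st()"
```

```text
t 12.525 x_guard mm 616.63 z 195.83 Fout -0.15 Falong 1.5 Fz -4.22 grip 19.4 tilt 0.1355
```

Request:
move_arm:
  targets:
    - [[0, 0.8, 0], [0, 0, 0], 1]
    - [[0, 1.5, 0], [0, 0, 0], 1]
    - [[0, 1.5, 0], [0, 0, 0], 1]

```text
clock: 12.9
tcp_pos: [0.6266, -0.0113, 0.1962]
orientation: [0.043, 0.764, -0.642, 0.052]
wrist_force: [-0.9, 0.0, -0.7]
finger_gap: 0.0097
grip_force: 19.6
```

```bash
python3 -c "from look import *;st()"
```

```text
t 12.9 x_guard mm 615.1 z 196.17 Fout 0.83 Falong -0.18 Fz -0.66 grip 19.6 tilt 0.135
```

```bash
cat >> look.py <<'E'
H=np.r_[g(0,108),0]
def arc(degs,up=0):
    s=env.get_state();q=s['orientation'];r=R.from_quat([q[1],q[2],q[3],q[0]])
    for a in degs:
        Z=R.from_euler('z',-a,degrees=True)
        P=H+Z.apply(s['tcp_pos']-H)+[0,0,up]
        print(a,np.round(r.inv().apply(P-s['tcp_pos'])*1e3,1).tolist(),np.round(np.degrees((r.inv()*Z*r).as_rotvec())/10,3).tolist())
E
python3 - <<'E'
from look import *
d=env.get_state()['tcp_pos']-H; print(H,np.hypot(*d[:2]),np.degrees(np.arctan2(d[1],d[0])))
arc([1,2,4,6,8],.0004)
E
```

```text
[0.60268137 0.16913317 0.        ] 0.18201680377227752 -82.43604969771634
1 [-0.1, 3.2, -0.4] [-0.013, 0.0, 0.099]
2 [-0.3, 6.3, -0.4] [-0.027, 0.0, 0.198]
4 [-0.9, 12.7, -0.5] [-0.054, 0.0, 0.396]
6 [-1.7, 19.0, -0.6] [-0.081, 0.0, 0.595]
8 [-2.7, 25.2, -0.8] [-0.108, 0.0, 0.793]
```

Request:
move_arm:
  targets:
    - [[-0.1, 1.6, -0.5], [0, 0, 0.05], 1]
    - [[-0.1, 3.2, -0.5], [-0.01, 0, 0.1], 1]
    - [[-0.2, 4.7, -0.5], [-0.02, 0, 0.15], 1]
    - [[-0.2, 4.7, -0.5], [-0.02, 0, 0.15], 1]

```text
clock: 13.4
tcp_pos: [0.6222, -0.0118, 0.1962]
orientation: [0.044, 0.755, -0.652, 0.051]
wrist_force: [-0.5, 0.9, -2.0]
finger_gap: 0.0095
grip_force: 19.7
```

```bash
python3 -c "from look import *;st();arc([1,2,4,6,8])"
```

```text
t 13.4 x_guard mm 610.64 z 196.23 Fout 0.31 Falong -0.92 Fz -1.99 grip 19.7 tilt 0.1348
1 [-0.2, 3.2, -0.0] [-0.013, 0.0, 0.099]
2 [-0.4, 6.3, -0.0] [-0.027, 0.0, 0.198]
4 [-0.9, 12.7, -0.1] [-0.054, 0.0, 0.396]
6 [-1.7, 19.0, -0.2] [-0.081, 0.0, 0.595]
8 [-2.7, 25.2, -0.4] [-0.108, 0.0, 0.793]
```

Request:
move_arm:
  targets:
    - [[-0.2, 3.2, 0], [-0.01, 0, 0.1], 1]
    - [[-0.4, 6.3, 0], [-0.03, 0, 0.2], 1]
    - [[-0.9, 12.7, -0.1], [-0.05, 0, 0.4], 1]
    - [[-1.7, 19, -0.2], [-0.08, 0, 0.6], 1]
    - [[-2.7, 25.2, -0.4], [-0.11, 0, 0.8], 1]

```text
clock: 14.02
tcp_pos: [0.5962, -0.0128, 0.196]
orientation: [0.048, 0.707, -0.704, 0.047]
wrist_force: [0.5, 1.9, -4.1]
finger_gap: 0.0098
grip_force: 19.4
```

```bash
python3 -c "from look import *;st();arc([4,8,12,16,20])"
```

```text
t 14.025 x_guard mm 584.88 z 195.98 Fout -0.86 Falong -1.76 Fz -4.07 grip 19.4 tilt 0.1348
4 [-0.9, 12.7, -0.1] [-0.054, -0.0, 0.396]
8 [-2.7, 25.3, -0.4] [-0.108, -0.001, 0.793]
12 [-5.4, 37.7, -0.7] [-0.161, -0.001, 1.189]
16 [-8.9, 49.9, -1.2] [-0.215, -0.001, 1.585]
20 [-13.3, 61.8, -1.8] [-0.269, -0.001, 1.982]
```

Request:
move_arm:
  targets:
    - [[-0.9, 12.7, -0.1], [-0.05, 0, 0.4], 1]
    - [[-2.7, 25.3, -0.4], [-0.11, 0, 0.79], 1]
    - [[-5.4, 37.7, -0.7], [-0.16, 0, 1.19], 1]
    - [[-8.9, 49.9, -1.2], [-0.21, 0, 1.58], 1]
    - [[-13.3, 61.8, -1.8], [-0.27, 0, 1.98], 1]

```text
clock: 14.65
tcp_pos: [0.5344, 0.0004, 0.196]
orientation: [-0.055, -0.574, 0.816, -0.039]
wrist_force: [0.6, 3.3, -4.4]
finger_gap: 0.0097
grip_force: 19.5
```

```bash
cat >> look.py <<'E'
def st2():
    s=env.get_state();d=s['tcp_pos']-H;q=s['orientation'];r=R.from_quat([q[1],q[2],q[3],q[0]]);y=r.as_matrix()[:,1]
    F=r.inv().apply(s['wrist_force'])
    print('t',s['clock'],'r',round(np.hypot(*d[:2])*1e3,1),'gate from pos',round(-82.44-np.degrees(np.arctan2(d[1],d[0])),1),'yaw',round(np.degrees(np.arctan2(y[1],y[0])),1),'z',d[2],'Ftool',np.round(F,1),'tilt',round(float(np.arcsin(r.as_matrix()[2,0])),4),'j',np.round(s['joint_pos'],2))
E
python3 -c "from look import *;st2();arc([4,8,12,16,20])"
```

```text
t 14.65 r 182.0 gate from pos 29.6 yaw 160.2 z 0.19603455583510648 Ftool [-3.9  0.5  3.9] tilt 0.1347 j [-0.08  0.29 -0.08  1.24 -0.13 -1.3 ]
4 [-0.9, 12.7, -0.1] [-0.054, -0.0, 0.396]
8 [-2.7, 25.2, -0.4] [-0.107, -0.0, 0.793]
12 [-5.4, 37.7, -0.7] [-0.161, -0.0, 1.189]
16 [-8.9, 49.9, -1.2] [-0.215, -0.001, 1.586]
20 [-13.3, 61.8, -1.8] [-0.269, -0.001, 1.982]
```

Request:
move_arm:
  targets:
    - [[-1.5, 12.7, -0.1], [-0.05, 0, 0.4], 1]
    - [[-3.5, 25.3, -0.4], [-0.11, 0, 0.79], 1]
    - [[-6.2, 37.7, -0.7], [-0.16, 0, 1.19], 1]
    - [[-9.7, 49.9, -1.2], [-0.21, 0, 1.58], 1]
    - [[-14.1, 61.8, -1.8], [-0.27, 0, 1.98], 1]

```text
clock: 15.28
tcp_pos: [0.4809, 0.0342, 0.1962]
orientation: [-0.062, -0.423, 0.904, -0.029]
wrist_force: [0.2, 1.0, -3.8]
finger_gap: 0.01
grip_force: 19.7
```

```bash
python3 -c "from look import *;st2();arc([4,8,12,16,20])"
```

```text
t 15.275 r 181.8 gate from pos 49.6 yaw 140.2 z 0.1961691083778409 Ftool [-1.5  0.5  3.6] tilt 0.136 j [-0.03  0.23 -0.16  1.26 -0.11 -0.9 ]
4 [-0.9, 12.7, -0.1] [-0.054, 0.0, 0.396]
8 [-2.7, 25.2, -0.4] [-0.108, 0.0, 0.793]
12 [-5.4, 37.6, -0.7] [-0.163, 0.0, 1.189]
16 [-8.9, 49.8, -1.2] [-0.217, 0.0, 1.585]
20 [-13.3, 61.7, -1.8] [-0.271, 0.0, 1.982]
```

Request:
move_arm:
  targets:
    - [[-0.9, 12.7, -0.1], [-0.05, 0, 0.4], 1]
    - [[-2.7, 25.3, -0.4], [-0.11, 0, 0.79], 1]
    - [[-5.4, 37.7, -0.7], [-0.16, 0, 1.19], 1]
    - [[-8.9, 49.9, -1.2], [-0.22, 0, 1.58], 1]
    - [[-13.3, 61.8, -1.8], [-0.27, 0, 1.98], 1]

```text
clock: 15.9
tcp_pos: [0.4421, 0.084, 0.1962]
orientation: [-0.065, -0.26, 0.963, -0.018]
wrist_force: [0.1, 0.3, -3.2]
finger_gap: 0.0099
grip_force: 19.7
```

```bash
python3 -c "from look import *;st2();arc([4,8,12,15,18])"
```

```text
t 15.9 r 181.8 gate from pos 69.6 yaw 120.2 z 0.19620752472350694 Ftool [-0.7  0.2  3.2] tilt 0.1357 j [ 0.05  0.19 -0.21  1.29 -0.06 -0.47]
4 [-0.9, 12.7, -0.1] [-0.054, 0.0, 0.396]
8 [-2.7, 25.2, -0.4] [-0.108, 0.0, 0.793]
12 [-5.4, 37.6, -0.8] [-0.162, 0.0, 1.189]
15 [-8.0, 46.8, -1.1] [-0.203, 0.001, 1.486]
18 [-11.0, 55.8, -1.5] [-0.243, 0.001, 1.783]
```

Request:
move_arm:
  targets:
    - [[-0.9, 12.7, -0.1], [-0.05, 0, 0.4], 1]
    - [[-2.7, 25.3, -0.4], [-0.11, 0, 0.79], 1]
    - [[-5.4, 37.7, -0.8], [-0.16, 0, 1.19], 1]
    - [[-8.9, 49.9, -1.2], [-0.22, 0, 1.58], 1]
    - [[-13.3, 61.8, -1.8], [-0.27, 0, 1.98], 1]

```text
clock: 16.52
tcp_pos: [0.4226, 0.1442, 0.1962]
orientation: [-0.067, -0.089, 0.994, -0.006]
wrist_force: [0.8, 0.1, -4.1]
finger_gap: 0.01
grip_force: 19.7
```

Request:
move_arm:
  targets:
    - [[0, 0, 0], [0, 0, 0], 1]
    - [[0, 0, 0], [0, 0, 0], 1]
    - [[0, 0, 0], [0, 0, 0], 1]

```text
clock: 16.9
tcp_pos: [0.4227, 0.1437, 0.1962]
orientation: [-0.068, -0.091, 0.994, -0.006]
wrist_force: [-2.0, 1.1, -1.5]
finger_gap: 0.0098
grip_force: 20.0
```

```bash
python3 -c "from look import *;st2()"
```

```text
t 16.9 r 181.8 gate from pos 89.5 yaw 100.4 z 0.19621192626162146 Ftool [1.6 1.5 1.7] tilt 0.1359 j [ 0.15  0.2  -0.21  1.3  -0.   -0.03]
```

```bash
cat >> look.py <<'E'
def lower(angs):
    s=env.get_state();q=s['orientation'];r=R.from_quat([q[1],q[2],q[3],q[0]]);y=r.as_matrix()[:,1]
    along=np.cross(y,[0,0,-1.]);along/=np.linalg.norm(along)
    d=s['tcp_pos']-H; piv=H+along*.060; piv[2]=.145; piv=piv+y*((s['tcp_pos']-piv)@y)
    for a in angs:
        Z=R.from_rotvec(-a*y); P=piv+Z.apply(s['tcp_pos']-piv)
        print(a,np.round(r.inv().apply(P-s['tcp_pos'])*1e3,1).tolist(),np.round(np.degrees((r.inv()*Z*r).as_rotvec())/10,3).tolist())
E
python3 -c "from look import *;lower([.02,.04,.06,.08,.1])"
```

```text
0.02 [0.7, 0.0, 2.6] [0.0, -0.115, 0.0]
0.04 [1.3, -0.0, 5.1] [0.0, -0.229, -0.0]
0.06 [1.8, 0.0, 7.7] [0.0, -0.344, 0.0]
0.08 [2.3, -0.0, 10.3] [0.0, -0.458, -0.0]
0.1 [2.8, -0.0, 12.9] [0.0, -0.573, -0.0]
```

Request:
move_arm:
  targets:
    - [[0.7, 0, 2.6], [0, -0.11, 0], 1]
    - [[1.3, 0, 5.1], [0, -0.23, 0], 1]
    - [[1.8, 0, 7.7], [0, -0.34, 0], 1]
    - [[2.3, 0, 10.3], [0, -0.46, 0], 1]
    - [[2.8, 0, 12.9], [0, -0.57, 0], 1]

```text
clock: 17.52
tcp_pos: [0.4182, 0.1431, 0.1835]
orientation: [-0.017, -0.091, 0.996, -0.001]
wrist_force: [-3.8, 0.4, -0.3]
finger_gap: 0.0093
grip_force: 20.1
```

```bash
python3 -c "from look import *;st2();lower([.01,.02,.03,.04,.05])"
```

```text
t 17.525 r 186.3 gate from pos 89.5 yaw 100.4 z 0.18350784703919393 Ftool [3.7 1.1 0.4] tilt 0.035 j [ 0.15  0.11 -0.33  1.16 -0.   -0.03]
0.01 [0.3, 0.0, 1.3] [0.0, -0.057, -0.0]
0.02 [0.7, 0.0, 2.6] [0.0, -0.115, 0.0]
0.03 [1.0, -0.0, 3.8] [0.0, -0.172, -0.0]
0.04 [1.3, 0.0, 5.1] [0.0, -0.229, 0.0]
0.05 [1.5, 0.0, 6.4] [0.0, -0.286, -0.0]
```

Request:
move_arm:
  targets:
    - [[0.6, 0, 1.3], [0, -0.06, 0], 1]
    - [[1.2, 0, 2.6], [0, -0.11, 0], 1]
    - [[1.6, 0, 3.8], [0, -0.17, 0], 1]
    - [[1.9, 0, 4.8], [0, -0.2, 0], 1]
    - [[1.9, 0, 4.8], [0, -0.2, 0], 1]

```text
clock: 18.15
tcp_pos: [0.4169, 0.1429, 0.1791]
orientation: [-0.0, -0.091, 0.996, 0.0]
wrist_force: [0.3, 0.5, -2.3]
finger_gap: 0.0094
grip_force: 19.9
```

```bash
python3 -c "from look import *;st2();env.get_state()['wrist_force']"
```

```text
t 18.15 r 187.6 gate from pos 89.5 yaw 100.4 z 0.17911350563750505 Ftool [-0.4  0.4  2.3] tilt 0.0001 j [ 0.15  0.08 -0.38  1.12  0.   -0.03]
```

Request:
move_arm:
  targets:
    - [[0, 0, 0.5], [0, 0, 0], 1]
    - [[0, 0, 1], [0, 0, 0], 1]
    - [[0, 0, 1.3], [0, 0, 0], 1]
    - [[0, 0, 1.3], [0, 0, 0], 1]

```text
clock: 18.65
tcp_pos: [0.4166, 0.1429, 0.1784]
orientation: [-0.0, -0.091, 0.996, 0.0]
wrist_force: [-3.4, 0.5, 6.2]
finger_gap: 0.01
grip_force: 21.1
```

```bash
python3 -c "from look import *;st2()"
```

```text
t 18.65 r 187.9 gate from pos 89.5 yaw 100.4 z 0.17840371782937375 Ftool [ 3.2  1.1 -6.2] tilt 0.0003 j [ 0.15  0.08 -0.38  1.11  0.   -0.03]
```

Request:
move_arm:
  targets:
    - [[0, 0, 0], [0, 0, 0], 0.7]
    - [[0, 0, 0], [0, 0, 0], 0.5]
    - [[0, 0, 0], [0, 0, 0], 0.3]
    - [[0, 0, 0], [0, 0, 0], 0.3]
    - [[0, 0, 0], [0, 0, 0], 0.3]

```text
clock: 19.27
tcp_pos: [0.4165, 0.1428, 0.1776]
orientation: [-0.001, -0.091, 0.996, 0.0]
wrist_force: [-0.5, -0.6, 0.4]
finger_gap: 0.0303
grip_force: 0.0
```

Request:
move_arm:
  targets:
    - [[0, 0, -10], [0, 0, 0], 0.3]
    - [[0, 0, -30], [0, 0, 0], 0.3]
    - [[0, 0, -60], [0, 0, 0], 0.3]
    - [[0, 0, -100], [0, 0, 0], 0.3]
    - [[0, 0, -100], [0, 0, 0], 0.3]

```text
clock: 19.9
tcp_pos: [0.4184, 0.1431, 0.2813]
orientation: [0.003, -0.091, 0.996, 0.0]
wrist_force: [0.9, 0.4, 0.2]
finger_gap: 0.0297
grip_force: 0.0
```

```bash
python3 - <<'E'
from look import *
st2(); q=snap('side','pics/side7.png'); 
for n,p in (('side',q),('top',env.read_camera('top')),('wrist',snap('wrist','pics/wrist7.png'))):
  for t in ['thumb_tab','gate_hinge','latch_pivot']: print(n,t,[(np.round(d['centre'],4).tolist(),round(d['confidence'],2)) for d in env.landmark_of(t,p)[:1]])
cv2.imwrite('pics/e.png',np.hstack([cv2.resize(cv2.imread(f'pics/{n}7.png'),(400,300)) for n in('side','wrist')]))
E
```

```text
t 19.9 r 186.1 gate from pos 89.5 yaw 100.4 z 0.2812957863758523 Ftool [-0.9  0.3 -0.2] tilt -0.0054 j [ 0.15  0.04 -0.17  1.36  0.   -0.03]
side thumb_tab [([0.4123, 0.1414, 0.1948], 0.48)]
side gate_hinge [([0.6023, 0.1714, 0.1423], 0.77)]
side latch_pivot []
top thumb_tab [([0.4138, 0.1433, 0.1948], 0.51)]
top gate_hinge [([0.4884, -0.3501, -0.0038], 0.64)]
top latch_pivot [([0.4121, 0.1424, 0.1979], 0.38)]
wrist thumb_tab [([0.4112, 0.14, 0.199], 0.56)]
wrist gate_hinge []
wrist latch_pivot [([0.54, 0.1676, 0.1457], 0.97)]
```

View pics/e.png

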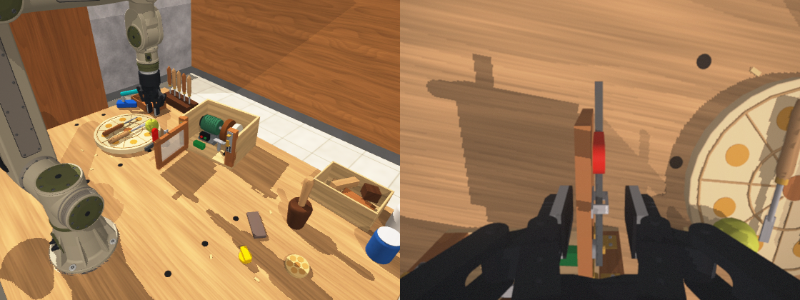

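The pictures show the gate standing square (side view, around (170,145)), the bar down and the tab free (wrist view, (598,155)). Handing in.

```bash
python3 -c "
from workcell import env
print(env.hand_in())"
```

```text
the job is handed in; nothing more can be done
None
```

The guard gate is open at about 90°, the latch bar was lowered by hand onto its rest and released, the arm is clear, and the job is handed in; no verdict came back.

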